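# Change over flip-cap pin tubes

### The arm

A 6-joint arm with a two-finger parallel gripper is mounted at the origin on a cart in front of the work surface, level with it; the furniture and walls round the work are solid. World frame = base frame: x ahead of the robot, y to its left, z up, the work surface at z = 0. Lengths are in mm, angles in rad, forces in N, time in s.
With the tool pointing down it reaches from about 300 to 775 mm from the base axis. Payload 14.6 kg.
Tool frame: the origin (TCP) lies midway between the tips of the shut fingers; the grasp point (between the pads) lies 19 mm behind it; z points along the fingers, y is the direction in which the jaws open and shut (so a half turn about z gives the same grasp; the last joint's range is limited). The gripper opens to 94 mm and grips with 3 to 60 N. Pads are 16 mm wide; open, the fingers measure 119 mm over their backs; the gripper's body (75 mm by 177 mm) begins 78 mm behind the grasp point.
Start: joints at [-1.258, 0.3, 1.521, -0, 1.321, -0.067], TCP at [203.896, -510.799, 205.446] pointing down, gripper open.
Joint ranges: [-3.03, 3.03], [-0.79, 2.21], [0.23, 2.52], [-1.04, 4.18], [0, 3.07], [-2.55, 2.55]. Speed limits (rad/s): [2.22, 2.22, 2.57, 3.14, 3.14, 3.14].

### API

Orientations are given as [roll, pitch, yaw] about the fixed x, y, z axes, in that order (R = Rz(yaw) Ry(pitch) Rx(roll)).
In Python, from cell import manip gives the robot as it stands.
- The arm moves only by the tool play_rows, never from a script. Its argument "commands" is a list of rows, each an object of numbers: "x", "y", "z": the shift along the tool's x, y, z in m; "wx", "wy", "wz": the turn, a rotation vector about the tool's x, y, z in degrees; "grip": the opening, from 0 (shut) to 1 (fully open). In form: [{"x": .., "y": .., "z": .., "wx": .., "wy": .., "wz": .., "grip": ..}, ...]. A call has 1 to 20 rows; each row shifts and turns the commanded pose from where the row before left it, along the tool's axes as they then stand; what a row does not reach is not made up. A row lasts 1/8 s, in which the tool goes at most 62.5 mm and 10.7 degrees, less where a joint would pass 70% of its speed; a pose out of reach is approached as far as the arm can. A call is refused whole if a number of a shift passes 0.0625 or a number of a turn 10.7, either way. A call with a gripper value outside its range is refused whole. The fingers move at their own pace and stop on an object; "squeeze" is the grip in N (left out, the last holds). Time passes only in rows, so rows that do not move let the fingers close. It gives the time, the measured TCP pose, the force and the opening at its end, in the units of the state.
- manip.read_state(): the state, without advancing time (a new reading comes with each control period).
- manip.camera(name): name is "scene" or "side" or "wrist"; returns (picture, depth): 420x560x3 uint8, red, green, blue; 420x560 float32, mm along the optical axis (not along the pixel's ray), 0 where there is no reading.
- manip.camera_info(name): a dict with "intrinsics" (3x3 intrinsics, pixels), "camera_from_world" (4x4, takes a point from world to camera coordinates); the wrist camera has in their place "tool_from_camera" (4x4, takes a point from camera to tool coordinates, whose origin is the TCP and whose axes are the flange's). Camera axes: x right, y up, looking along -z (the intrinsics and any distortion apply to the point x, -y, -z); pixel columns grow to the right and rows downward; lengths in mm; the calibration is good to about 2 mm. The wrist camera is an equidistant fisheye: a pixel r from the principal point sees the ray r / f radians off the axis. A picture is of the moment at which its call begins: read the wrist's pose just before it. camera_info takes no time and is no camera call.
- manip.sign_off(): hands the job in, once; it reports no verdict.
The state is a dict: "clock": time; "joints": joint angles; "qd": joint speeds; "effort": joint torques, N m; "eef_pos": TCP position; "eef_rot": TCP orientation; "wrist_force": force on the tool from outside, world axes, zero at the start; "moment": the same for the moment, N m; "finger_gap": finger opening in mm.
Only numpy, scipy, OpenCV 4.12 (cv2) and the standard library are available. Lean on these libraries where they do the work, as an engineer would, in place of code of your own. Each camera call takes 0.05 s, during which the arm holds its last target.

### The job

The widest of the three pin tubes in the rack has been left open: push its hinged cap over and press it fully shut. Only then flick open the cap of the narrowest tube and leave it open at least upright, so that I can take pins from it. Leave the middle tube shut and do not disturb the tin, the tray of nuts or the bolt.

Things in the scene. Friction and masses are not known exactly. Their poses are not given: they have to be found in the camera images.
- rack: low plywood tray with a 22 mm high wooden edge, 88 (x) x 266 (y) mm, with small steel fixing tabs at both ends (318 mm over all along y), screwed to the bench; holds the three tubes in a row along its y, 77 mm apart. Origin: centre of its underside on the bench; y along the row, which runs roughly away from the robot; the cap lips point roughly to the robot's right
- tube_wide: clear plastic tube, the widest of three in a row in the rack: 46 mm outside diameter. Origin: on its axis, at the underside of its grey 66 x 70 x 22 mm foot, 10 mm above the bench; z up, x towards its cap's hinge, y along the row. Rim 95 mm above the origin. Fixed. Its place in the row varies.
- cap_wide (a joint): angle of the widest tube's grey cap: 0 = fully shut, 1.57 = upright, stop at 2.2; growing, the lip swings up and over to the tube's +x side. Starts open, 1.6 to 2.0. Stiff hinge (about 0.03 N m): the cap stays at any angle. Shut, it is a disc 52 mm across, top 9 mm above the rim, centre 29 mm to -x of the hinge axis
- cap_wide_lip (a point): middle of the outer end face of that cap's thumb lip, moving with the cap. The lip is 14 mm wide (y), 5 mm thick, sticks out 20 mm beyond the disc at the tube's -x side, free underneath; shut, its underside is 2 mm above the rim (1 mm below the hinge axis); its end is 75 mm from the hinge axis
- cap_wide_hinge (a point): point on that cap's hinge axis, in the middle, behind the tube, 3 mm above the rim (108 mm above the bench); fixed; axis along the tube's y; axes as the tube's
- tube_narrow: clear plastic tube, the narrowest of three in a row in the rack: 24 mm outside diameter. Origin: on its axis, at the underside of its grey 66 x 70 x 22 mm foot, 10 mm above the bench; z up, x towards its cap's hinge, y along the row. Rim 95 mm above the origin. Fixed. Its place in the row varies.
- cap_narrow (a joint): angle of the narrowest tube's grey cap: 0 = fully shut, 1.57 = upright, stop at 2.2; growing, the lip swings up and over to the tube's +x side. Starts shut. Stiff hinge (about 0.03 N m): the cap stays at any angle. Shut, it is a disc 30 mm across, top 9 mm above the rim, centre 18 mm to -x of the hinge axis
- cap_narrow_lip (a point): middle of the outer end face of that cap's thumb lip, moving with the cap. The lip is 14 mm wide (y), 5 mm thick, sticks out 20 mm beyond the disc at the tube's -x side, free underneath; shut, its underside is 2 mm above the rim (1 mm below the hinge axis); its end is 53 mm from the hinge axis
- cap_narrow_hinge (a point): point on that cap's hinge axis, in the middle, behind the tube, 3 mm above the rim (108 mm above the bench); fixed; axis along the tube's y; axes as the tube's
- tube_middle: clear plastic tube, the middle-sized of three in a row in the rack: 34 mm outside diameter. Origin: on its axis, at the underside of its grey 66 x 70 x 22 mm foot, 10 mm above the bench; z up, x towards its cap's hinge, y along the row. Rim 95 mm above the origin. Fixed. Its place in the row varies.
- cap_middle (a joint): angle of the middle-sized tube's grey cap: 0 = fully shut, 1.57 = upright, stop at 2.2; growing, the lip swings up and over to the tube's +x side. Starts shut, to stay shut. Stiff hinge (about 0.03 N m): the cap stays at any angle. Shut, it is a disc 40 mm across, top 9 mm above the rim, centre 23 mm to -x of the hinge axis
- tin: lidded round tin, 68 mm across, 42 mm high, loose to the right of the rack; origin at its underside's centre; bystander
- tray: small open tin tray of nuts, 91 x 126 x 30 mm, loose to the left of the rack; origin at the underside's centre; bystander
- bolt: steel hex bolt standing on its head, 25 mm across, 60 mm high, loose, to the right of the rack; origin at its underside's centre; bystander

How it is judged (in metres and radians):
On the way, in this order (a step that is already met when the one before it is completed fails the run):
1. the widest tube's cap is pressed fully shut while the narrowest is still shut (value of joint cap_wide below 0.06 rad and value of joint cap_narrow below 0.15 rad), for 0.2 s.
2. the narrowest tube's cap is flicked open to at least about upright (value of joint cap_narrow above 1.3 rad), for 0.2 s.
At the end, for the whole second after the job is handed in: the widest tube's cap is shut (within 0.06 rad), the narrowest tube's cap stands open (beyond 1.3 rad), the middle tube's cap is shut (within 0.1 rad) (value of joint cap_wide below 0.06 rad and value of joint cap_narrow above 1.3 rad and value of joint cap_middle below 0.1 rad); the robot touches nothing.
It fails at once if the narrowest tube is opened while the widest is still open (value of joint cap_narrow above 0.3 rad and value of joint cap_wide above 0.15 rad).
It fails at once if the middle tube's cap is opened (value of joint cap_middle above 0.2 rad).
It fails at once if the tin, the tray of nuts or the bolt is moved by more than 30 mm (distance of any of tin, tray, bolt from where it was at the start of the episode above 0.03 m).
It also fails if it takes over 48 s, if anything falls off the work surface, if the arm or the gripper's body presses on something with over 40 N, if the wrist force passes 120 N, or if a joint passes its speed limit or range.

## Working session

There is one attempt and no reset: what is moved stays moved. The work goes in short steps, Python scripts to look and compute and a tool call to move; the robot and the scene stay as the last step left them, time stands still between calls to the robot, and variables do not carry over. Pictures are saved under pics/ and viewed, and the job is handed in when it is done.

Besides the shell and the picture viewer there is one more tool, called after "Call:" as name([rows], argument=value, ...), one row to a line, values as JSON. play_rows: Moves the arm, as the interface text tells. Its arguments: {"type":"object","properties":{"commands":{"type":"array"},"squeeze":{"type":"number"}},"required":["commands"]}

```bash
ls; mkdir -p pics
python3 - <<'E'
from cell import manip
import cv2,numpy as np
print(manip.read_state())
for n in ["scene","side"]:
    p,d=manip.camera(n); cv2.imwrite(f"pics/{n}0.png",p[:,:,::-1]); np.save(f"pics/{n}0_d.npy",d); np.save(f"pics/{n}0.npy",p)
    print(n,manip.camera_info(n))
print(manip.camera_info("wrist"))
E
```

```text
pics
{'clock': 0.0, 'joints': array([-1.25761932e+00,  3.00460789e-01,  1.52153854e+00,  1.60945026e-05,
        1.32070802e+00, -6.65675304e-02]), 'qd': array([-0.00124034, -0.00036457,  0.00240449, -0.00252231, -0.00015846,
        0.00063604]), 'effort': array([ 3.85137264e-04, -5.31808949e+01, -3.52735305e+01,  7.08678877e-02,
        2.44425447e-02, -1.12758078e-04]), 'eef_pos': array([ 203.81729418, -510.57504338,  204.90998554]), 'eef_rot': array([-3.14048147e+00, -8.97023416e-05,  3.79740494e-01]), 'wrist_force': array([-0.45710482, -0.10279356,  0.15083049]), 'moment': array([-0.03290119, -0.01378323,  0.04344888]), 'finger_gap': 94.15091330961194}
scene {'intrinsics': array([[510.57445655,   0.        , 284.36109203],
       [  0.        , 510.57445655, 204.43809591],
       [  0.        ,   0.        ,   1.        ]]), 'camera_from_world': array([[ 9.03749372e-01, -4.27854644e-01, -1.33220105e-02,
        -5.31075148e+02],
       [ 1.87241064e-01,  3.67136263e-01,  9.11126637e-01,
        -1.67116159e+02],
       [-3.84938769e-01, -8.25924554e-01,  4.11911126e-01,
        
[... 474 characters left out ...]
    [-1.76750262e-01,  8.28992479e-01,  5.30594775e-01,
        -1.13049123e+03],
       [ 0.00000000e+00,  0.00000000e+00,  0.00000000e+00,
         1.00000000e+00]])}
{'intrinsics': array([[325.1922621 ,   0.        , 282.64132545],
       [  0.        , 325.1922621 , 209.66172811],
       [  0.        ,   0.        ,   1.        ]]), 'tool_from_camera': array([[-8.84591381e-05,  9.62431908e-01,  2.71523137e-01,
         7.99342464e+01],
       [ 9.99999877e-01, -4.71541129e-05,  4.92929449e-04,
        -9.58010997e-02],
       [ 4.87214463e-04,  2.71523147e-01, -9.62431786e-01,
        -1.79664147e+02],
       [ 0.00000000e+00,  0.00000000e+00,  0.00000000e+00,
         1.00000000e+00]])}
```

View pics/scene0.png

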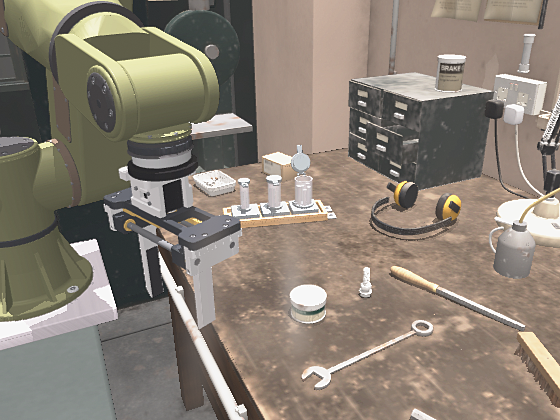

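View pics/side0.png

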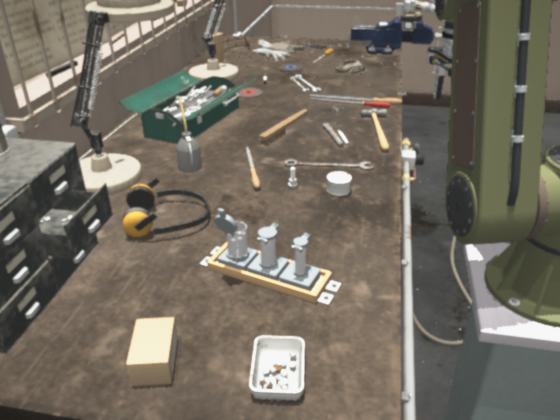

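The scene view shows the rack at about (280,205), with the narrow tube nearest at (245,195), the middle at (274,190) and the wide at (304,190) with its cap open at (300,160). In the side view the wide tube is at (237,240). I'll zoom in and measure next.

```bash
cat > h.py <<'E'
import numpy as np,cv2
from cell import manip
def cloud(n,d,box):
    i=manip.camera_info(n);K=i["intrinsics"];T=np.linalg.inv(i["camera_from_world"])
    u0,v0,u1,v1=box
    v,u=np.mgrid[v0:v1,u0:u1]; D=d[v0:v1,u0:u1]
    P=np.stack([(u-K[0,2])/K[0,0]*D,-(v-K[1,2])/K[1,1]*D,-D],-1)
    return P@T[:3,:3].T+T[:3,3],u,v,D
def ray(n,u,v,z):
    i=manip.camera_info(n);K=i["intrinsics"];T=np.linalg.inv(i["camera_from_world"])
    r=T[:3,:3]@np.array([(u-K[0,2])/K[0,0],-(v-K[1,2])/K[1,1],-1]); c=T[:3,3]
    return c+r*(z-c[2])/r[2]
def proj(n,p):
    i=manip.camera_info(n);K=i["intrinsics"];T=i["camera_from_world"]
    q=T[:3,:3]@np.asarray(p,float)+T[:3,3]
    return K[0,2]+K[0,0]*q[0]/-q[2],K[1,2]-K[1,1]*q[1]/-q[2]
E
python3 - <<'E'
from h import *
for n,b in [("scene",(210,135,350,235)),("side",(195,195,350,310))]:
    p=np.load(f"pics/{n}0.npy");d=np.load(f"pics/{n}0_d.npy")
    u0,v0,u1,v1=b
    cv2.imwrite(f"pics/{n}0z.png",cv2.resize(p[v0:v1,u0:u1,::-1],None,fx=5,fy=5,interpolation=cv2.INTER_CUBIC))
    P,u,v,D=cloud(n,d,b)
    for lo,hi in [(112,120),(96,112),(120,200),(25,40),(15,25)]:
        m=(D>0)&(P[...,2]>lo)&(P[...,2]<hi)
        k,l,s,c=cv2.connectedComponentsWithStats(m.astype(np.uint8))
        for j in range(1,k):
            if s[j,4]>12: q=P[l==j];print(n,(lo,hi),s[j,4],c[j]+[u0,v0],q.mean(0).round(1),q.min(0).round(),q.max(0).round())
E
```

```text
scene (112, 120) 33 [300.21212121 169.87878788] [669.   71.2 116.6] [654.  63. 113.] [687.  82. 120.]
scene (112, 120) 57 [274.10526316 177.73684211] [588.5  59.1 113.2] [569.  43. 112.] [607.  77. 115.]
scene (112, 120) 37 [243.13513514 180.05405405] [512.5  80.5 113.1] [497.  58. 112.] [527.  95. 115.]
scene (96, 112) 126 [303.03968254 178.46031746] [664.7  46.7 101.9] [639.  19.  96.] [685.  73. 112.]
scene (96, 112) 77 [273.50649351 182.31168831] [581.1  46.8 106.4] [569.  23.  96.] [605.  82. 112.]
scene (96, 112) 60 [243.98333333 183.71666667] [510.2  69.5 107.6] [499.  48.  96.] [527.  96. 112.]
scene (120, 200) 306 [299.85947712 159.40522876] [671.1  77.2 143.3] [648.  62. 120.] [697.  97. 178.]
scene (25, 40) 141 [276.81560284 167.60283688] [715.2 324.5  32.4] [691. 283.  25.] [759. 393.  40.]
scene (25, 40) 85 [222.78823529 180.08235294] [533.4 313.8  27.6] [480. 265.  25.] [562. 402.  31.]
scene (25, 40) 239 [303.19246862 206.62343096] [655.1  26.9  31.8] [620.  -5.  25.] [703.  78.  39.]
scene (25, 40) 276 [274.25362319 208.57608696] [583.3  51.   31.3] [547.  20.  25.] [
[... 1431 characters left out ...]
120, 200) 331 [225.22356495 221.45619335] [672.1  90.8 145.7] [648.  78. 120.] [699. 102. 181.]
side (25, 40) 109 [202.77981651 209.27522936] [ 802.8 -129.3   29. ] [ 785. -200.   25.] [848. -63.  37.]
side (25, 40) 901 [254.67813541 262.7136515 ] [618.4  71.3  32.1] [548.  20.  25.] [704. 108.  40.]
side (25, 40) 599 [299.94657763 275.32721202] [513.4  96.3  31.8] [474.  48.  25.] [557. 129.  40.]
side (15, 25) 34 [200.97058824 199.70588235] [ 827.9 -187.9   20.3] [ 807. -205.   15.] [ 850. -165.   25.]
side (15, 25) 50 [202.62 219.98] [791.8 -92.2  20.3] [ 785. -132.   15.] [803. -64.  25.]
side (15, 25) 1105 [270.12579186 275.35475113] [580.8  93.7  20.6] [450.  -4.  15.] [728. 144.  25.]
```

```bash
python3 - <<'E'
from h import *
E
ls pics
```

```text
scene0.npy
scene0.png
scene0_d.npy
scene0z.png
side0.npy
side0.png
side0_d.npy
side0z.png
```

View pics/scene0z.png

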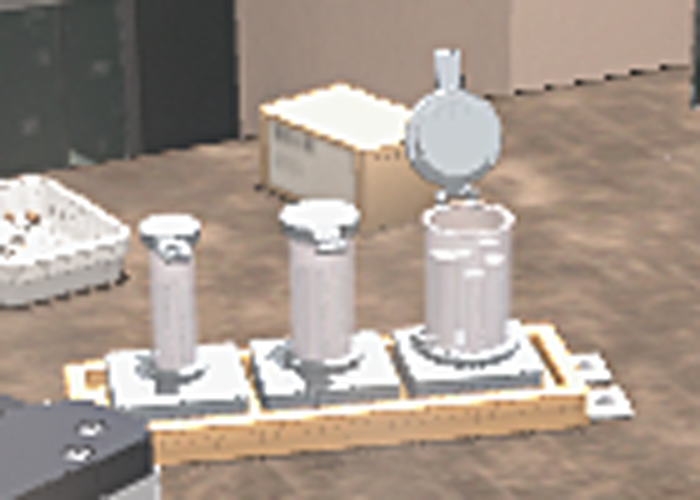

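View pics/side0z.png

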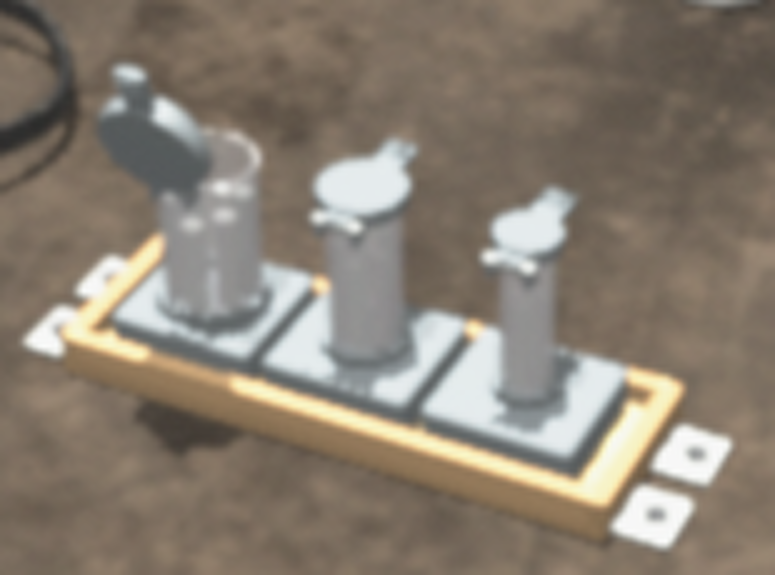

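Run:
```python
from h import *
# fit: per-cap points z 112..117, min-area-box & disc centre
for n,b in [("scene",(210,135,350,235)),("side",(195,195,350,310))]:
    d=np.load(f"pics/{n}0_d.npy");P,u,v,D=cloud(n,d,b)
    for name,x0,x1,zlo,zhi in [("mid",560,615,111,120),("nar",490,535,111,120)]:
        m=(D>0)&(P[...,2]>zlo)&(P[...,2]<zhi)&(P[...,0]>x0)&(P[...,0]<x1)
        q=P[m]; print(n,name,cv2.minAreaRect(q[:,:2].astype(np.float32)),np.median(q[:,2]))
    # foot top (z 32)
    for name,x0,x1 in [("wide",615,705),("mid",545,620),("nar",470,545)]:
        m=(D>0)&(P[...,2]>27)&(P[...,2]<37)&(P[...,0]>x0)&(P[...,0]<x1)&(P[...,1]<140)
        q=P[m];print(n,name,"foot",cv2.minAreaRect(q[:,:2].astype(np.float32)),np.median(q[:,2]))
    m=(D>0)&(P[...,2]>117)&(P[...,2]<200)&(P[...,0]>600)&(P[...,0]<720)&(P[...,1]<140)
    q=P[m]; c=q.mean(0);U,S,V=np.linalg.svd(q-c);print("cap",c,V,S, q[q[:,2].argmax()])
    m=(D>0)&(P[...,2]>17)&(P[...,2]<27)&(P[...,0]>450)&(P[...,0]<740)&(P[...,1]<150)
    q=P[m];print("rack",cv2.minAreaRect(q[:,:2].astype(np.float32)))
```

```text
scene mid ((583.9130859375, 56.087303161621094), (55.05827713012695, 39.03435134887695), 50.036964416503906) 112.70503310702412
scene nar ((509.5547180175781, 75.42280578613281), (47.47660446166992, 27.43243408203125), 56.712894439697266) 112.56552487578375
scene wide foot ((651.4468383789062, 41.27799987792969), (70.59893035888672, 90.04483795166016), 72.96417999267578) 31.09141673074498
scene mid foot ((582.4375, 59.61143493652344), (88.5146255493164, 74.85204315185547), 89.9134521484375) 30.952726468513333
scene nar foot ((514.5892333984375, 83.67935943603516), (70.68572235107422, 69.47049713134766), 74.71717071533203) 30.729574124719363
cap [671.02621621  76.96788788 142.18472956] [[ 0.11957766  0.38910359  0.91340001]
 [ 0.96008951 -0.27961564 -0.00657522]
 [ 0.25284249  0.87773201 -0.40701006]] [288.58872164 219.88470376  69.11233109] [672.70262106  91.10889352 178.36477789]
rack ((588.5322875976562, 60.12940979003906), (92.49942779541016, 264.9085998535156), 75.6819076538086)
side mid ((589.9276123046875, 63.38544845581055), (38.45774841308594, 62.53316116333008), 7.3717608451
[... 201 characters left out ...]
47021484), (68.20044708251953, 93.82728576660156), 74.71966552734375) 31.558788590402287
side mid foot ((582.2991943359375, 74.05423736572266), (79.2625961303711, 74.58271789550781), 89.80219268798828) 31.55828627206165
side nar foot ((514.3333129882812, 89.13922119140625), (69.88495635986328, 68.92009735107422), 76.1950912475586) 31.67831925334076
cap [672.16121438  90.51455236 144.62498142] [[ 0.04466758  0.24662011  0.9680823 ]
 [ 0.98158748 -0.19098356  0.00336257]
 [ 0.18571708  0.95010726 -0.25060998]] [300.13966353 238.7847526   51.51791501] [674.04990718  99.4781629  181.01069856]
rack ((589.2176513671875, 68.92526245117188), (91.15260314941406, 266.5046081542969), 75.36180114746094)
```

Both zooms agree: narrow nearest the robot, middle, then wide farthest with its cap open just past upright. The lips point to the robot's right. Next I cast rays onto the known heights from both views.

Run:
```python
from h import *
Z=lambda n,x,y:((x/5-0.4+210,y/5-0.4+135) if n=="scene" else (x/5-0.4+195,y/5-0.4+195))
def tri(a,b):
    L=[]
    for n,(u,v) in (("scene",a),("side",b)):
        p0=ray(n,u,v,0);p1=ray(n,u,v,100);L.append((p0,(p1-p0)/np.linalg.norm(p1-p0)))
    A=sum(np.eye(3)-np.outer(r,r) for p,r in L);B=sum((np.eye(3)-np.outer(r,r))@p for p,r in L)
    x=np.linalg.solve(A,B);return x.round(1),[np.linalg.norm((np.eye(3)-np.outer(r,r))@(x-p)).round(1) for p,r in L]
pk={"nar disc":((170,224),(528,230),114),"mid disc":((318,214),(362,186),114),"wide rim":((469,218),(222,158),105),"wide lip end":((447,50),(127,70),None),
"nar lip end":((178,249),(570,194),112),"mid lip end":((336,245),(407,146),112),"wide disc":((454,135),(155,140),None)}
for k,(a,b,z) in pk.items():
    print(k,tri(Z("scene",*a),Z("side",*b)), *( [ray("scene",*Z("scene",*a),z).round(1),ray("side",*Z("side",*b),z).round(1)] if z else []))
```

```text
nar disc (array([515.6,  84.7, 112.9]), [np.float64(0.2), np.float64(0.2)]) [514.4  82.  114. ] [515.5  86.1 114. ]
mid disc (array([589.3,  65. , 112.4]), [np.float64(0.8), np.float64(0.8)]) [586.5  60.3 114. ] [589.6  66.7 114. ]
wide rim (array([660.1,  39.7, 104.2]), [np.float64(2.4), np.float64(2.4)]) [662.7  40.6 105. ] [657.2  43.3 105. ]
wide lip end (array([678.8,  95.5, 178.1]), [np.float64(1.1), np.float64(1.1)])
nar lip end (array([504.9,  52.1, 111.8]), [np.float64(2.1), np.float64(2.1)]) [507.4  53.4 112. ] [502.8  53.9 112. ]
mid lip end (array([579.5,  25.7, 110. ]), [np.float64(1.3), np.float64(1.3)]) [579.2  22.4 112. ] [577.6  29.9 112. ]
wide disc (array([674.6,  80.6, 135.9]), [np.float64(0.3), np.float64(0.3)])
```

```bash
cat >> h.py <<'E'
from scipy.spatial.transform import Rotation as Ro
def rows(target,yaw,n,nyaw=None):
    """suggest n equal world steps to target, down-pointing tool; print tool-frame rows"""
    s=manip.read_state();p=s["eef_pos"];R=Ro.from_euler("xyz",s["eef_rot"]).as_matrix()
    y0=s["eef_rot"][2];nyaw=nyaw or n
    d=(np.array(target)-p)/n
    for k in range(n):
        y=y0+(yaw-y0)*min(k,nyaw)/nyaw
        Rk=np.array([[np.cos(y),np.sin(y),0],[np.sin(y),-np.cos(y),0],[0,0,-1]])
        t=Rk.T@d/1000
        print({"x":round(t[0],4),"y":round(t[1],4),"z":round(t[2],4),"wz":round(-np.degrees(yaw-y0)/nyaw if k<nyaw else 0,2)})
E
python3 -c "
from h import *
rows([590,65,310],1.318,13,9)"
```

```text
{'x': np.float64(0.044), 'y': np.float64(-0.0301), 'z': np.float64(-0.0081), 'wz': np.float64(-5.97)}
{'x': np.float64(0.0469), 'y': np.float64(-0.0254), 'z': np.float64(-0.0081), 'wz': np.float64(-5.97)}
{'x': np.float64(0.0493), 'y': np.float64(-0.0203), 'z': np.float64(-0.0081), 'wz': np.float64(-5.97)}
{'x': np.float64(0.0511), 'y': np.float64(-0.0151), 'z': np.float64(-0.0081), 'wz': np.float64(-5.97)}
{'x': np.float64(0.0524), 'y': np.float64(-0.0097), 'z': np.float64(-0.0081), 'wz': np.float64(-5.97)}
{'x': np.float64(0.0532), 'y': np.float64(-0.0042), 'z': np.float64(-0.0081), 'wz': np.float64(-5.97)}
{'x': np.float64(0.0533), 'y': np.float64(0.0014), 'z': np.float64(-0.0081), 'wz': np.float64(-5.97)}
{'x': np.float64(0.0529), 'y': np.float64(0.0069), 'z': np.float64(-0.0081), 'wz': np.float64(-5.97)}
{'x': np.float64(0.0519), 'y': np.float64(0.0124), 'z': np.float64(-0.0081), 'wz': np.float64(-5.97)}
{'x': np.float64(0.0503), 'y': np.float64(0.0177), 'z': np.float64(-0.0081), 'wz': 0}
{'x': np.float64(0.0503), 'y': np.float64(0.0177), 'z': np.float64(-0.0081), 'wz': 0}
{'x': np.float64(0.0503), 'y': np.float64(0.0177), 'z': np.float64(-0.0081), 'wz': 0}
{'x': np.float64(0.0503), 'y': np.float64(0.0177), 'z': np.float64(-0.0081), 'wz': 0}
```

Call:
play_rows([
  {"x":0.044,"y":-0.03,"z":-0.016,"wz":-6,"grip":0},
  {"x":0.047,"y":-0.025,"z":-0.016,"wz":-6,"grip":0},
  {"x":0.049,"y":-0.02,"z":-0.016,"wz":-6,"grip":0},
  {"x":0.051,"y":-0.015,"z":-0.016,"wz":-6,"grip":0},
  {"x":0.052,"y":-0.01,"z":-0.016,"wz":-6,"grip":0},
  {"x":0.053,"y":-0.004,"z":-0.016,"wz":-6,"grip":0},
  {"x":0.053,"y":0.001,"z":-0.008,"wz":-6,"grip":0},
  {"x":0.053,"y":0.007,"wz":-6,"grip":0},
  {"x":0.052,"y":0.012,"wz":-6,"grip":0},
  {"x":0.05,"y":0.018,"grip":0},
  {"x":0.05,"y":0.018,"grip":0},
  {"x":0.05,"y":0.018,"grip":0},
  {"x":0.05,"y":0.018,"grip":0},
  {"grip":0},
], squeeze=8)

```text
$.commands[0]: bad value
```

Run:
```python
from h import *
s=manip.read_state();print(s)
p,d=manip.camera("wrist");cv2.imwrite("pics/w1.png",p[:,:,::-1]);np.savez("pics/w1.npz",p=p,d=d,pos=s["eef_pos"],rot=s["eef_rot"])
```

```text
{'clock': 0.1, 'joints': array([-1.25761665e+00,  3.00460359e-01,  1.52150120e+00,  3.14698204e-05,
        1.32063115e+00, -6.66235571e-02]), 'qd': array([ 1.50504141e-03, -1.73830769e-03, -1.25731032e-03, -4.20007017e-04,
        1.82788934e-03, -1.79344801e-05]), 'effort': array([-1.68445771e-03, -5.32649446e+01, -3.53289163e+01,  7.08098849e-02,
        2.34610919e-02, -4.09294887e-05]), 'eef_pos': array([ 203.83375421, -510.60802652,  204.925994  ]), 'eef_rot': array([-3.14059685e+00, -9.69927429e-05,  3.79795381e-01]), 'wrist_force': array([-0.80933836, -0.27914623,  0.28297443]), 'moment': array([-0.00627257, -0.00839091, -0.04378546]), 'finger_gap': 94.4016409140016}
```

View pics/w1.png

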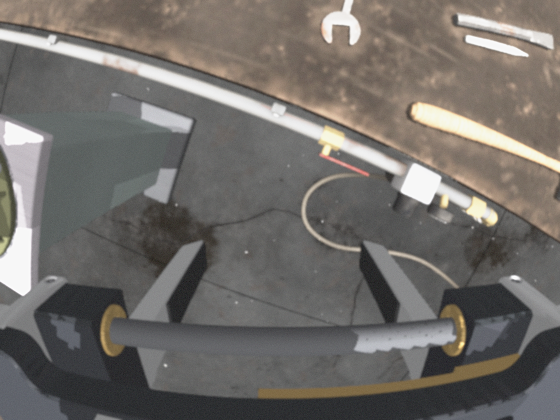

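The call was refused, so the arm hasn't moved: the wrist view still shows the start, with the fingers at the bottom over the floor. Rows probably need every key.

Call:
play_rows([
  {"x":0.044,"y":-0.03,"z":-0.016,"wx":0,"wy":0,"wz":-6,"grip":0},
  {"x":0.047,"y":-0.025,"z":-0.016,"wx":0,"wy":0,"wz":-6,"grip":0},
  {"x":0.049,"y":-0.02,"z":-0.016,"wx":0,"wy":0,"wz":-6,"grip":0},
  {"x":0.051,"y":-0.015,"z":-0.016,"wx":0,"wy":0,"wz":-6,"grip":0},
  {"x":0.052,"y":-0.01,"z":-0.016,"wx":0,"wy":0,"wz":-6,"grip":0},
  {"x":0.053,"y":-0.004,"z":-0.016,"wx":0,"wy":0,"wz":-6,"grip":0},
  {"x":0.053,"y":0.001,"z":-0.008,"wx":0,"wy":0,"wz":-6,"grip":0},
  {"x":0.053,"y":0.007,"z":0,"wx":0,"wy":0,"wz":-6,"grip":0},
  {"x":0.052,"y":0.012,"z":0,"wx":0,"wy":0,"wz":-6,"grip":0},
  {"x":0.05,"y":0.018,"z":0,"wx":0,"wy":0,"wz":0,"grip":0},
  {"x":0.05,"y":0.018,"z":0,"wx":0,"wy":0,"wz":0,"grip":0},
  {"x":0.05,"y":0.018,"z":0,"wx":0,"wy":0,"wz":0,"grip":0},
  {"x":0.05,"y":0.018,"z":0,"wx":0,"wy":0,"wz":0,"grip":0},
  {"x":0,"y":0,"z":0,"wx":0,"wy":0,"wz":0,"grip":0},
], squeeze=8)

```text
clock: 1.9
eef_pos: [589.4, 65.8, 307.9]
eef_rot: [-3.139, 0.0, 1.326]
wrist_force: [-0.7, -0.2, -0.2]
finger_gap: 0.7
```

Run:
```python
from h import *
s=manip.read_state();print(s)
p,d=manip.camera("wrist");cv2.imwrite("pics/w2.png",p[:,:,::-1]);np.savez("pics/w2.npz",p=p,d=d,pos=s["eef_pos"],rot=s["eef_rot"])
```

```text
{'clock': 1.9, 'joints': array([4.93846969e-02, 3.48929782e-01, 1.22265829e+00, 2.41004374e-04,
       1.57215691e+00, 2.94628707e-01]), 'qd': array([-0.05672017, -0.04961568,  0.05027379, -0.00914128, -0.00573854,
       -0.03747228]), 'effort': array([ 2.78291188e+00, -5.67484832e+01, -3.94163704e+01,  2.90035224e-01,
        3.81406001e-02,  6.57985322e-01]), 'eef_pos': array([589.38407243,  65.84021912, 307.9486896 ]), 'eef_rot': array([-3.13946309e+00,  3.94382406e-04,  1.32555281e+00]), 'wrist_force': array([-0.73806182, -0.24783044, -0.2236782 ]), 'moment': array([-0.03712817, -0.07100645,  0.00503374]), 'finger_gap': 0.7008480807695382}
```

View pics/w2.png

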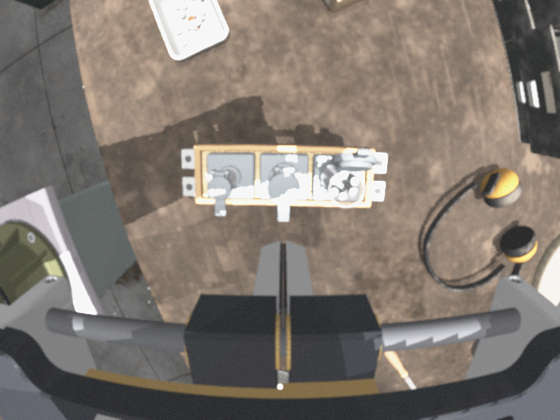

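The wrist view shows the rack well: narrow at (219,186), middle at (285,184), wide mouth at (346,187), its open cap at about (360,157) and the fingertips at (283,245). Enlarging.

```bash
cat >> h.py <<'E'
def wray(u,v,z,f):
    i=manip.camera_info("wrist");K=i["intrinsics"];T=i["tool_from_camera"]
    R=Ro.from_euler("xyz",f["rot"]).as_matrix()
    a,b=u-K[0,2],v-K[1,2];r=np.hypot(a,b);t=r/K[0,0]
    c=np.array([np.sin(t)*a/r,-np.sin(t)*b/r,-np.cos(t)])
    w=R@T[:3,:3]@c;o=R@T[:3,3]+f["pos"]
    return (o+w*(z-o[2])/w[2]).round(1)
E
python3 - <<'E'
from h import *
f=np.load("pics/w2.npz");p=f["p"]
cv2.imwrite("pics/w2z.png",cv2.resize(p[135:230,175:400,::-1],None,fx=3.5,fy=3.5,interpolation=cv2.INTER_CUBIC))
g=wray(219,186,114,f);print(g)
E
```

```text
[517.1  87.5 114. ]
```

View pics/w2z.png

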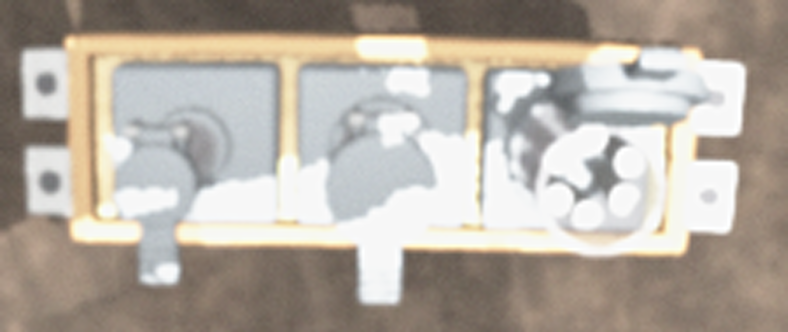

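Run:
```python
from h import *
f=np.load("pics/w2.npz")
for k,(x,y,z) in {"nar disc":(155,183,114),"nar lip":(160,284,112),"mid disc":(381,180,114),"mid lip":(380,304,112),"wide rim":(601,190,105),
 "rackTL":(66,36,22),"rackTR":(700,48,22),"rackBR":(686,252,22),"rackBL":(70,242,22)}.items():
    print(k,wray(x/3.5-.36+175,y/3.5-.36+135,z,f))
```

```text
nar disc [516.7  86.5 114. ]
nar lip [507.4  51.3 112. ]
mid disc [591.2  68.5 114. ]
mid lip [580.2  25.7 112. ]
wide rim [664.3  45.1 105. ]
rackTL [474.2 142.8  22. ]
rackTR [730.3  73.6  22. ]
rackBR [707.8 -12.1  22. ]
rackBL [449.4  57.1  22. ]
```

The fit holds up: rack centre (590.4, 65.4), row at -15°, length 265 mm. Predicted tube axes match the measured ones within 1.5 mm. The wide hinge is at about (672, 73, 108) and its cap at about 1.89 rad. Now I go behind the cap and descend.

Call:
play_rows([
  {"x":0.032,"y":0.026,"z":0,"wx":0,"wy":0,"wz":1,"grip":0},
  {"x":0.032,"y":0.026,"z":0,"wx":0,"wy":0,"wz":0,"grip":0},
  {"x":0.03,"y":0.026,"z":0,"wx":0,"wy":0,"wz":0,"grip":0},
  {"x":0,"y":0,"z":0.03,"wx":0,"wy":0,"wz":0,"grip":0},
  {"x":0,"y":0,"z":0.04,"wx":0,"wy":0,"wz":0,"grip":0},
  {"x":0,"y":0,"z":0.04,"wx":0,"wy":0,"wz":0,"grip":0},
  {"x":0,"y":0,"z":0.03,"wx":0,"wy":0,"wz":0,"grip":0},
  {"x":0,"y":0,"z":0.018,"wx":0,"wy":0,"wz":0,"grip":0},
  {"x":0,"y":0,"z":0,"wx":0,"wy":0,"wz":0,"grip":0},
  {"x":0,"y":0,"z":0,"wx":0,"wy":0,"wz":0,"grip":0},
])

```text
clock: 3.2
eef_pos: [688.7, 133.8, 153.1]
eef_rot: [3.14, -0.001, 1.305]
wrist_force: [-0.5, -0.6, 0.6]
finger_gap: 0.5
```

```bash
cat >> h.py <<'E'
def snap(t,b1=(195,120,345,235),b2=(180,185,335,300)):
    o=[]
    for n,b in (("scene",b1),("side",b2)):
        p,d=manip.camera(n);u0,v0,u1,v1=b
        o.append(cv2.resize(p[v0:v1,u0:u1,::-1],(390,300),interpolation=cv2.INTER_CUBIC))
    cv2.imwrite(f"pics/{t}.png",np.hstack(o))
def hp(hx,hy):
    s=manip.read_state();p=s["eef_pos"];a=np.radians(75)
    d=p[:2]-[hx,hy];print("s along u_x %.1f row %.1f z %.1f"%(d@[np.cos(a),np.sin(a)],d@[np.sin(a),-np.cos(a)],p[2]),s["eef_rot"],s["wrist_force"],s["clock"])
E
python3 -c "
from h import *
snap('a1');hp(672.3,73.4)"
```

```text
s along u_x 62.8 row 0.1 z 153.0 [ 3.13959275e+00 -8.45113363e-04  1.30482469e+00] [-1.03450195  0.11144992  0.88886123] 3.3
```

View pics/a1.png

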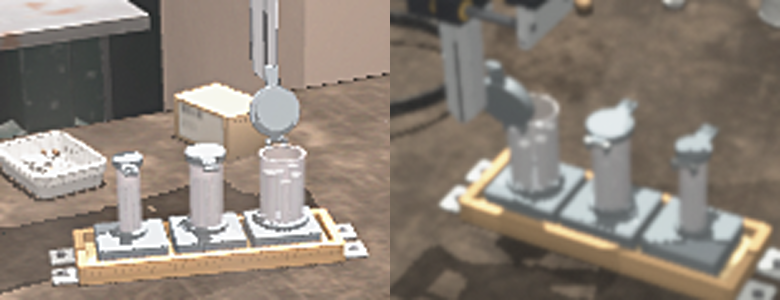

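The left picture shows the finger right behind the cap (265,60), and the right picture shows it at the outer side (460,70). Now I push over and down.

Call:
play_rows([
  {"x":-0.012,"y":0,"z":0.002,"wx":0,"wy":0,"wz":0,"grip":0},
  {"x":-0.015,"y":0,"z":0,"wx":0,"wy":0,"wz":0,"grip":0},
  {"x":-0.015,"y":0,"z":0,"wx":0,"wy":0,"wz":0,"grip":0},
  {"x":-0.015,"y":0,"z":0,"wx":0,"wy":0,"wz":0,"grip":0},
  {"x":-0.015,"y":0,"z":0,"wx":0,"wy":0,"wz":0,"grip":0},
  {"x":-0.015,"y":0,"z":0,"wx":0,"wy":0,"wz":0,"grip":0},
  {"x":-0.014,"y":0,"z":0,"wx":0,"wy":0,"wz":0,"grip":0},
  {"x":0,"y":0,"z":0.008,"wx":0,"wy":0,"wz":0,"grip":0},
  {"x":0,"y":0,"z":0.008,"wx":0,"wy":0,"wz":0,"grip":0},
  {"x":0,"y":0,"z":0.008,"wx":0,"wy":0,"wz":0,"grip":0},
  {"x":0,"y":0,"z":0,"wx":0,"wy":0,"wz":0,"grip":0},
])

```text
clock: 4.68
eef_pos: [661.3, 37.0, 124.3]
eef_rot: [-3.14, 0.0, 1.305]
wrist_force: [0.3, -0.6, -0.1]
finger_gap: 1.1
```

```bash
python3 -c "
from h import *
snap('a2');hp(672.3,73.4)"
```

```text
s along u_x -38.0 row -0.8 z 125.3 [-3.14131862e+00 -2.59335717e-05  1.30519479e+00] [-0.86061685  0.27964972  0.71518064] 4.775
```

View pics/a2.png

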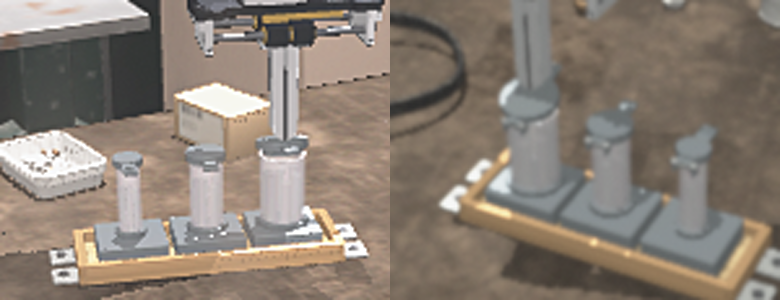

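The cap is nearly down under the finger: left at (282,145), right at (530,100). Now I press it shut.

Call:
play_rows([
  {"x":0,"y":0,"z":0.005,"wx":0,"wy":0,"wz":0,"grip":0},
  {"x":0,"y":0,"z":0.004,"wx":0,"wy":0,"wz":0,"grip":0},
  {"x":0,"y":0,"z":0.003,"wx":0,"wy":0,"wz":0,"grip":0},
  {"x":0,"y":0,"z":0,"wx":0,"wy":0,"wz":0,"grip":0},
  {"x":0,"y":0,"z":0,"wx":0,"wy":0,"wz":0,"grip":0},
])

```text
clock: 5.4
eef_pos: [661.7, 36.5, 114.1]
eef_rot: [3.141, -0.0, 1.305]
wrist_force: [-2.6, -1.7, 6.2]
finger_gap: 0.3
```

Call:
play_rows([
  {"x":0,"y":0,"z":0.001,"wx":0,"wy":0,"wz":0,"grip":0},
  {"x":0,"y":0,"z":0.001,"wx":0,"wy":0,"wz":0,"grip":0},
  {"x":0,"y":0,"z":0,"wx":0,"wy":0,"wz":0,"grip":0},
  {"x":0,"y":0,"z":0,"wx":0,"wy":0,"wz":0,"grip":0},
])

```text
clock: 5.9
eef_pos: [661.9, 36.5, 113.7]
eef_rot: [3.14, -0.0, 1.305]
wrist_force: [-8.4, -0.9, 16.6]
finger_gap: 0.6
```

Call:
play_rows([
  {"x":0,"y":0,"z":-0.02,"wx":0,"wy":0,"wz":0,"grip":0},
  {"x":0,"y":0,"z":-0.06,"wx":0,"wy":0,"wz":0,"grip":0},
  {"x":-0.005,"y":-0.04,"z":-0.01,"wx":0,"wy":0,"wz":0,"grip":0.37},
  {"x":-0.005,"y":-0.04,"z":0,"wx":0,"wy":0,"wz":0,"grip":0.37},
  {"x":-0.005,"y":-0.04,"z":0,"wx":0,"wy":0,"wz":0,"grip":0.37},
  {"x":-0.0035,"y":-0.0335,"z":0,"wx":0,"wy":0,"wz":0,"grip":0.37},
  {"x":0,"y":0,"z":0,"wx":0,"wy":0,"wz":0,"grip":0.37},
  {"x":0,"y":0,"z":0,"wx":0,"wy":0,"wz":0,"grip":0.37},
])

```text
clock: 6.9
eef_pos: [509.4, 59.0, 202.0]
eef_rot: [3.141, -0.0, 1.305]
wrist_force: [0.4, 0.6, 0.6]
finger_gap: 34.8
```

```bash
python3 -c "
from h import *
snap('a3');hp(520.7,102.7)
s=manip.read_state();p,d=manip.camera('wrist');cv2.imwrite('pics/w3.png',p[:,:,::-1]);np.savez('pics/w3.npz',p=p,d=d,pos=s['eef_pos'],rot=s['eef_rot']);print(s['finger_gap'])
P,u,v,D=cloud('side',manip.camera('side')[1],(180,185,335,300))
for x0,x1 in((490,535),(565,612),(635,690)):
    m=(D>0)&(P[...,2]>100)&(P[...,2]<150)&(P[...,0]>x0)&(P[...,0]<x1)&(P[...,1]<110)&(P[...,1]>0);q=P[m];print(len(q),np.percentile(q[:,2],[50,75,95,100]).round(1))
"
```

```text
s along u_x -45.2 row 0.4 z 201.5 [ 3.14137343e+00 -5.83190710e-05  1.30459032e+00] [0.05143535 0.1963868  0.02063251] 7.0
34.659282549659586
203 [112.2 113.9 115.2 116.3]
288 [112.6 113.9 115.4 116.4]
381 [112.8 114.  115.3 117.2]
```

View pics/a3.png

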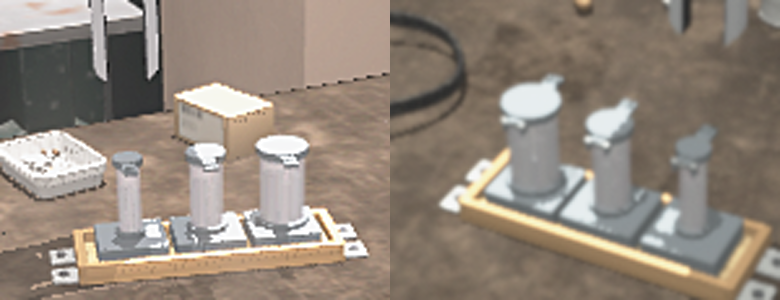

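View pics/w3.png

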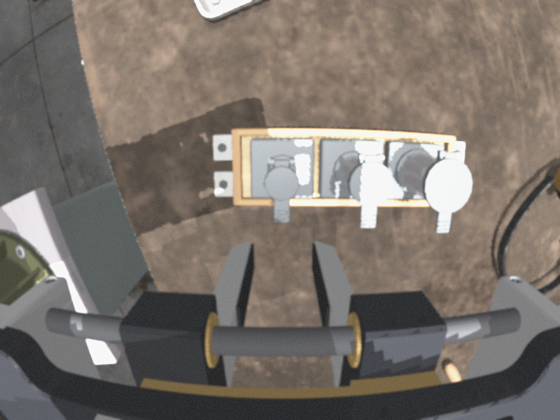

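All three caps now sit at the same height (about 114 mm at the 75th percentile), so the wide cap is shut. In the wrist view the fingers straddle the narrow lip at (282,215), centred. I go down and grip it.

Call:
play_rows([
  {"x":0,"y":0,"z":0.03,"wx":0,"wy":0,"wz":0,"grip":0.37},
  {"x":0,"y":0,"z":0.03,"wx":0,"wy":0,"wz":0,"grip":0.37},
  {"x":0,"y":0,"z":0.025,"wx":0,"wy":0,"wz":0,"grip":0.37},
  {"x":0,"y":0,"z":0.014,"wx":0,"wy":0,"wz":0,"grip":0.37},
  {"x":0,"y":0,"z":0,"wx":0,"wy":0,"wz":0,"grip":0.37},
  {"x":0,"y":0,"z":0,"wx":0,"wy":0,"wz":0,"grip":0},
  {"x":0,"y":0,"z":0,"wx":0,"wy":0,"wz":0,"grip":0},
  {"x":0,"y":0,"z":0,"wx":0,"wy":0,"wz":0,"grip":0},
  {"x":0,"y":0,"z":0,"wx":0,"wy":0,"wz":0,"grip":0},
], squeeze=10)

```text
clock: 8.22
eef_pos: [508.6, 59.2, 102.9]
eef_rot: [3.142, -0.0, 1.305]
wrist_force: [-4.5, 0.1, 5.3]
finger_gap: 14.1
```

```bash
python3 -c "
from h import *
hp(520.7,102.7)
import math
# arc: grip point r=45 rel hinge, TCP offset fixed
for k in range(0,9):
    t=k*0.15;print(k,round(45*(1-math.cos(t)),1),round(45*math.sin(t),1))
"
```

```text
s along u_x -45.2 row -0.4 z 102.9 [ 3.14154492e+00 -1.64768682e-04  1.30489632e+00] [-4.50076739  0.13855058  5.30562241] 8.225
0 0.0 0.0
1 0.5 6.7
2 2.0 13.3
3 4.5 19.6
4 7.9 25.4
5 12.1 30.7
6 17.0 35.2
7 22.6 39.0
8 28.7 41.9
```

Call:
play_rows([
  {"x":0.0005,"y":0,"z":-0.0067,"wx":0,"wy":0,"wz":0,"grip":0},
  {"x":0.0015,"y":0,"z":-0.0066,"wx":0,"wy":0,"wz":0,"grip":0},
  {"x":0.0025,"y":0,"z":-0.0063,"wx":0,"wy":0,"wz":0,"grip":0},
  {"x":0.0034,"y":0,"z":-0.0058,"wx":0,"wy":0,"wz":0,"grip":0},
  {"x":0.0042,"y":0,"z":-0.0053,"wx":0,"wy":0,"wz":0,"grip":0},
  {"x":0.0049,"y":0,"z":-0.0045,"wx":0,"wy":0,"wz":0,"grip":0},
  {"x":0.0056,"y":0,"z":-0.0038,"wx":0,"wy":0,"wz":0,"grip":0},
  {"x":0.0061,"y":0,"z":-0.0029,"wx":0,"wy":0,"wz":0,"grip":0},
  {"x":0,"y":0,"z":0,"wx":0,"wy":0,"wz":0,"grip":0},
])

```text
clock: 9.35
eef_pos: [516.4, 87.4, 144.8]
eef_rot: [3.141, -0.0, 1.305]
wrist_force: [-5.8, 1.0, 1.5]
finger_gap: 13.9
```

```bash
python3 -c "
from h import *
snap('a4');hp(520.7,102.7)"
```

```text
s along u_x -16.1 row -0.2 z 144.7 [ 3.14141150e+00 -3.37129518e-04  1.30509913e+00] [-4.234917    1.41618223  1.57600447] 9.45
```

View pics/a4.png

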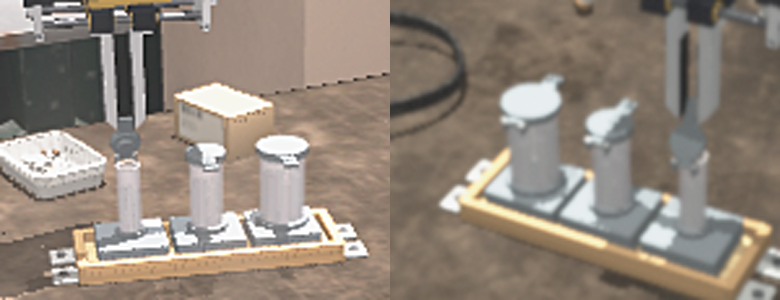

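The lip is held and the cap is at about 1.2 rad (left picture 122,140). I continue the arc past upright, release and lift.

Call:
play_rows([
  {"x":0.0047,"y":0,"z":-0.0015,"wx":0,"wy":0,"wz":0,"grip":0},
  {"x":0.005,"y":0,"z":-0.001,"wx":0,"wy":0,"wz":0,"grip":0},
  {"x":0.005,"y":0,"z":-0.0005,"wx":0,"wy":0,"wz":0,"grip":0},
  {"x":0.005,"y":0,"z":0,"wx":0,"wy":0,"wz":0,"grip":0},
  {"x":0.005,"y":0,"z":0.0005,"wx":0,"wy":0,"wz":0,"grip":0},
  {"x":0,"y":0,"z":0,"wx":0,"wy":0,"wz":0,"grip":0},
  {"x":0,"y":0,"z":0,"wx":0,"wy":0,"wz":0,"grip":0},
  {"x":0,"y":0,"z":0,"wx":0,"wy":0,"wz":0,"grip":0.37},
  {"x":0,"y":0,"z":0,"wx":0,"wy":0,"wz":0,"grip":0.37},
  {"x":0,"y":0,"z":0,"wx":0,"wy":0,"wz":0,"grip":0.37},
  {"x":0,"y":0,"z":-0.02,"wx":0,"wy":0,"wz":0,"grip":0.37},
  {"x":0,"y":0,"z":-0.05,"wx":0,"wy":0,"wz":0,"grip":0.37},
  {"x":0,"y":0,"z":-0.06,"wx":0,"wy":0,"wz":0,"grip":0.37},
  {"x":0,"y":0,"z":0,"wx":0,"wy":0,"wz":0,"grip":0.37},
  {"x":0,"y":0,"z":0,"wx":0,"wy":0,"wz":0,"grip":0.37},
])

```text
clock: 11.32
eef_pos: [522.6, 110.6, 276.2]
eef_rot: [-3.141, 0.0, 1.305]
wrist_force: [0.7, 0.6, 0.3]
finger_gap: 34.9
```

```bash
python3 -c "
from h import *
snap('a5');hp(520.7,102.7)
h=np.array([520.7,102.7,108]);a=np.radians(75)
for n,b in(('side',(180,185,335,300)),('scene',(195,120,345,235))):
    P,u,v,D=cloud(n,manip.camera(n)[1],b)
    m=(D>0)&(P[...,2]>120)&(P[...,2]<170)&(abs(P[...,0]-520)<30)&(abs(P[...,1]-105)<30);q=P[m]-h;sx=q[:,:2]@[np.cos(a),np.sin(a)];print(n,len(q),np.polyfit(q[:,2],sx,1),sx.mean(),q[:,2].max())
    for x0,x1 in((565,612),(635,690)):
        m=(D>0)&(P[...,2]>100)&(P[...,2]<150)&(P[...,0]>x0)&(P[...,0]<x1)&(P[...,1]<110)&(P[...,1]>0);q=P[m];print(len(q),np.percentile(q[:,2],[50,75,95,100]).round(1))
"
```

```text
s along u_x 8.0 row -0.4 z 275.5 [-3.13959294e+00  8.60071813e-04  1.30475868e+00] [-0.59411544  0.01758053 -0.91144041] 11.425
side 187 [-0.04865034  7.11184699] 5.658480964614798 55.68291949336094
289 [112.9 114.1 115.3 116.4]
379 [112.7 114.1 115.6 117.3]
scene 122 [ 0.16061911 -8.96919427] -4.449266155854945 50.87809665754736
133 [111.7 112.9 114.2 115.4]
191 [112.4 113.1 114.  114.7]
```

View pics/a5.png

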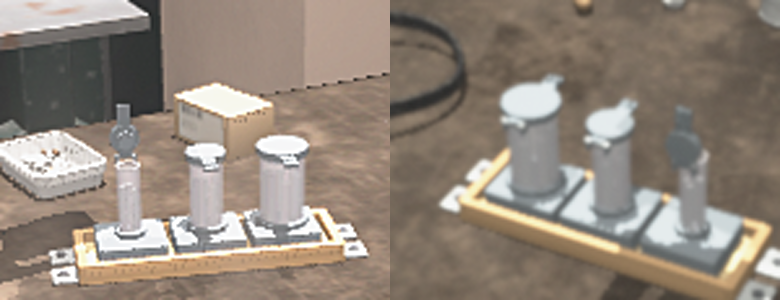

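The narrow cap stands open (left 123,130; right 685,135), the other two are shut, and the robot is clear. I'll triangulate the lip to confirm the angle, and check the bystanders.

Run:
```python
from h import *
L=[]
for n,u,v in(("scene",242,160.4),("side",297,226.2)):
    p0=ray(n,u,v,0);r=ray(n,u,v,100)-p0;L.append((p0,r/np.linalg.norm(r)))
A=sum(np.eye(3)-np.outer(r,r) for p,r in L);B=sum((np.eye(3)-np.outer(r,r))@p for p,r in L)
x=np.linalg.solve(A,B);q=x-[520.7,102.7,108];s=q[:2]@[np.cos(1.309),np.sin(1.309)];print(x,s,np.arctan2(q[2],-s))
for n in("scene","side"):
    p,_=manip.camera(n);o=np.load(f"pics/{n}0.npy")
    cv2.imwrite(f"pics/{n}9.png",p[:,:,::-1])
    for nm,b in {"scene":{"tin":(285,280,335,325),"bolt":(355,262,378,302),"tray":(195,168,237,196)},"side":{"tin":(322,170,356,198),"bolt":(284,162,302,190),"tray":(245,332,310,402)}}[n].items():
        u0,v0,u1,v1=b;f=lambda im:cv2.cvtColor(im[v0:v1,u0:u1],cv2.COLOR_RGB2GRAY).astype(np.float32)
        print(n,nm,cv2.phaseCorrelate(f(o),f(p)))
```

```text
[519.82702716 100.64171525 158.10767579] -2.2140914477374154 1.526638378492723
scene tin ((0.02176526316169003, 0.5446568375984882), 0.994421150525411)
scene bolt ((0.05502474782557698, -0.04123920680492077), 0.9938739039003849)
scene tray ((0.5687303513402533, 0.07473755167795737), 1.0113572165701123)
side tin ((0.010993508471301539, 0.041644831464745735), 1.0042072417559447)
side bolt ((0.145644851618842, -0.029165509176454663), 0.8173834615283542)
side tray ((0.019554814845719193, 0.09041708223958267), 0.9902016147971153)
```

The cameras put the angle at 1.53 to 1.73 rad, so it may be a hair short of upright. There is plenty of time, so I push it a little further with shut fingertips. The bystanders have not shifted.

Call:
play_rows([
  {"x":-0.027,"y":0,"z":0,"wx":0,"wy":0,"wz":0,"grip":0},
  {"x":-0.026,"y":0,"z":0,"wx":0,"wy":0,"wz":0,"grip":0},
  {"x":0,"y":0,"z":0,"wx":0,"wy":0,"wz":0,"grip":0},
  {"x":0,"y":0,"z":0.04,"wx":0,"wy":0,"wz":0,"grip":0},
  {"x":0,"y":0,"z":0.05,"wx":0,"wy":0,"wz":0,"grip":0},
  {"x":0,"y":0,"z":0.039,"wx":0,"wy":0,"wz":0,"grip":0},
  {"x":0,"y":0,"z":0,"wx":0,"wy":0,"wz":0,"grip":0},
  {"x":0.012,"y":0,"z":0,"wx":0,"wy":0,"wz":0,"grip":0},
  {"x":0.012,"y":0,"z":0,"wx":0,"wy":0,"wz":0,"grip":0},
  {"x":0.012,"y":0,"z":0,"wx":0,"wy":0,"wz":0,"grip":0},
  {"x":0.012,"y":0,"z":0,"wx":0,"wy":0,"wz":0,"grip":0},
  {"x":0,"y":0,"z":0,"wx":0,"wy":0,"wz":0,"grip":0},
  {"x":-0.02,"y":0,"z":0,"wx":0,"wy":0,"wz":0,"grip":0},
  {"x":-0.03,"y":0,"z":0,"wx":0,"wy":0,"wz":0,"grip":0},
  {"x":0,"y":0,"z":-0.06,"wx":0,"wy":0,"wz":0,"grip":0},
  {"x":0,"y":0,"z":-0.06,"wx":0,"wy":0,"wz":0,"grip":0},
  {"x":0,"y":0,"z":0,"wx":0,"wy":0,"wz":0,"grip":0},
])

```text
clock: 13.75
eef_pos: [509.2, 56.3, 272.3]
eef_rot: [3.134, -0.002, 1.304]
wrist_force: [0.0, -0.3, -0.4]
finger_gap: 0.7
```

```bash
python3 -c "
from h import *
snap('a6');hp(520.7,102.7)
P,u,v,D=cloud('side',manip.camera('side')[1],(180,185,335,300))
h=np.array([520.7,102.7,108]);m=(D>0)&(P[...,2]>120)&(P[...,2]<170)&(abs(P[...,0]-520)<30)&(abs(P[...,1]-110)<35);q=P[m]-h;sx=q[:,:2]@[np.cos(1.309),np.sin(1.309)];print(np.polyfit(q[:,2],sx,1))
for x0,x1 in((565,612),(635,690)):
        m=(D>0)&(P[...,2]>100)&(P[...,2]<150)&(P[...,0]>x0)&(P[...,0]<x1)&(P[...,1]<110)&(P[...,1]>0);q=P[m];print(len(q),np.percentile(q[:,2],[50,75,95,100]).round(1))
"
```

```text
s along u_x -47.9 row -0.4 z 267.7 [ 3.14129646e+00 -3.42522966e-05  1.30390439e+00] [-0.39177053 -0.16858578 -0.50913848] 13.85
[0.33678026 6.84254287]
286 [112.6 113.9 115.3 117.3]
380 [112.8 113.9 115.3 117.2]
```

View pics/a6.png

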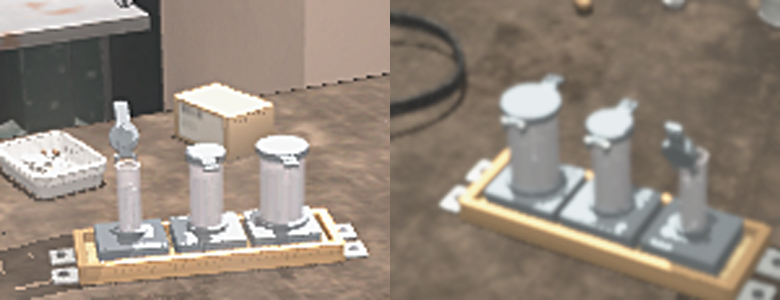

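The narrow cap now leans clearly past upright, at about 1.9 rad (left 123,128; right 678,145). The wide and middle caps are shut and the arm is clear.

```bash
python3 -c "
from cell import manip
print(manip.sign_off())"
```

```text
the job is handed in; nothing more can be done
None
```

The widest tube is shut, the narrowest stands open past upright, and the job was handed in at about 14 s of the 48 s allowed.

**What I did**
- **Widest tube:** I pushed its cap over from behind with shut fingertips and pressed it down until the wrist force read about 17 N, with the fingertips at 113.7 mm. A shut cap's top should be at 114 mm.
- **Narrowest tube:** I then gripped its lip and swung it up. After that the camera estimates ran from 1.53 to 1.73 rad, so it might have been just short of upright. I pushed it further with shut fingertips.

**Last checks**
- **Narrowest cap:** the side view's depth puts it at about 1.9 rad.
- **Widest and middle caps:** their tops are level at 114 mm (75th percentile of the depth points), as when shut.
- **Tin, tray and bolt:** before that final push they had moved less than 1 pixel in both views. I did not repeat the measurement afterwards, but the push was well away from them.
- **Arm:** it ended clear of everything, about 270 mm above the bench.

The first move call was refused because its rows lacked some keys, and nothing moved.

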